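# Bring a bench control box up in the right order

## Robot

A 6-joint arm with a two-finger parallel gripper is mounted at the origin on a cart in front of the work surface, level with it; the furniture and walls round the work are solid. World frame = base frame: x ahead of the robot, y to its left, z up, the work surface at z = 0. Lengths are in m, angles in degrees, forces in N, time in s.
With the tool pointing down it reaches from about 0.35 to 0.875 m from the base axis. Payload 4.2 kg.
Tool frame: the origin (TCP) lies at the very end of the fingers, on their centre line; the grasp point (between the pads) lies 19 mm behind it; z points along the fingers, y is the direction in which the jaws open and shut (so a half turn about z gives the same grasp; the last joint's range is limited). The gripper opens to 87 mm and grips with 3 to 60 N. Pads are 19 mm wide; open, the fingers measure 117 mm over their backs; the gripper's body (75 mm by 190 mm) begins 51 mm behind the grasp point.
Start: joints at [83.915, 22.042, 0.453, 0, -68.411, -14.817], TCP at [0.223, 0.584, 0.223] pointing down, gripper open.
Joint ranges: [-179.83, 179.83], [-69.29, 118.12], [-61.27, 80.66], [-181.25, 117.63], [-171.15, -9.14], [-177.46, 177.46]. Speed limits (degrees/s): [159.86, 159.86, 180, 180, 180, 180].

## Interface

Orientations are given as a 3x3 rotation matrix whose columns are the frame's x, y, z axes.
In Python, from station import r, imaging gives the robot as it stands. The module is installed in compiled form; this text tells all that it offers.
- The arm moves only by the tool move_arm, never from a script. Its argument "motion" is one flat list of numbers, 7 for each row, row after row: the shift along the tool's x, y, z in units of 40 mm (1.0 is 40 mm), then the turn, a rotation vector about the tool's x, y, z in units of 5 degrees (1.0 is 5 degrees), then the gripper's target within -1 to 1 (shut at 1, half-way at 0, fully open at -1). In form: [dx, dy, dz, wx, wy, wz, gripper, dx, dy, dz, wx, wy, wz, gripper, ...]. A call has 1 to 20 rows; each row is the pose to reach, as a shift and turn from the pose measured when the call began, along the tool's axes at that moment; what a row does not reach only later rows make up. A row lasts 1/12 s, in which the tool goes at most 41.7 mm and 7.16 degrees, less where a joint would pass 70% of its speed; a pose out of reach is approached as far as the arm can. A call with a gripper value outside its range is refused whole. The fingers move at their own pace and stop on an object; the grip force is fixed at half the most. Time passes only in rows, so rows that repeat a pose let the fingers close. It gives the time, the measured TCP pose, the force and the opening at its end, in the units of the state.
- r.sense(): the state, without advancing time (a new reading comes with each control period).
- imaging.capture(name): name is "scene" or "top"; returns the picture (400x640x3 uint8, blue, green, red); there is no depth.
- imaging.camera_params(name): a dict with "intrinsics" (3x3 intrinsics, pixels), "world_from_camera" (4x4, takes a point from camera to world coordinates). Camera axes: x right, y down, z forward; pixel columns grow to the right and rows downward; lengths in m; the calibration is good to about 2 mm. A picture is of the moment at which its call begins. camera_params takes no time and is no camera call.
- r.finish_job(): hands the job in, once; it reports no verdict.
The state is a dict: "time_s": time; "joints": joint angles; "joint_velocities": joint speeds; "effort": joint torques, N m; "tcp_pos": TCP position; "ee_rot": TCP orientation; "wrist_force": force on the tool from outside, world axes, zero at the start; "moment": the same for the moment, N m; "gripper_width": opening from 0.0 (shut) to 1.0 (fully open).
Only numpy, scipy, OpenCV 4.12 (cv2) and the standard library are available. Lean on these libraries where they do the work, as an engineer would, in place of code of your own. Each camera call takes 0.05 s, during which the arm holds its last target.

## Task

Start the low control box on the bench in this order: press down the raised end of its rocker switch until the rocker has tipped right over, then push the large round button fully in so that it stays in, and last hold the long bar key fully down for about a second and let it come back up. The keys can stand in any order on the box, so look first. Leave its small square key alone, and do not pick up or shift any of the things standing round the box.

Things in the scene. Friction and masses are not known exactly. Their poses are not given: they have to be found in the camera images.
- control_box: Low grey control box with a flat aluminium top, 110 (x) x 240 (y) x 55 mm high, fixed to the bench. Origin at the centre of its underside, x axis away from the robot (within 0.25 rad), z up. Its four controls sit in a row along its y axis in the middle of the top, 50 mm apart, in an order that changes from start to start. All are grey plastic in flat black frames 2.5 mm high.
- rocker_raised_end (a point): The place to press on the rocker switch, on its surface, 18 mm from the pivot toward the box's +x (far) side. The rocker is a shallow V of two halves, 48 mm long along the box's x and 26 mm wide. At the start the far half (this point) stands raised, 69 to 70 mm over the bench; when tipped right over the point lies about 6 mm lower, at 64 mm, and the near half stands up instead. The point moves with the rocker.
- rocker (a joint): Tilt of the rocker (rad): near 0 (up to 0.05) at the start with the far half raised, 0.32 when tipped right over (far half down). No spring: it stays where it is left; about 2 N at the press point moves it.
- round_top (a point): Centre of the top of the large round button, a 30 mm disc, 65 mm over the bench when out (10 mm over the box top) and 59 mm when in. It moves straight down.
- round_button (a joint): How far the round button is pushed in (m): 0 to 0.001 at the start, 0.006 fully in. It has no spring and stays where it is pushed; 3 N moves it.
- bar_top (a point): Centre of the top of the long bar key, 48 mm (box x) by 14 mm (box y), 65 mm over the bench when up. It moves straight down.
- bar_key (a joint): How far the bar key is down (m): 0 up, 0.006 fully down. A spring brings it back; 1.5 N starts it and 4 N holds it fully down.
- square_top (a point): Centre of the top of the small square key, 14 x 14 mm, 65 mm over the bench. Not to be pressed.
- square_key (a joint): How far the small square key is down (m): 0 up, 0.006 fully down, sprung like the bar key.
- beaker: Clear 50 ml beaker, 45 mm across, 58 mm high, standing loose behind the box. Origin at the centre of its underside. Not to be moved.
- filter_cube: Black filter cube, about 41 mm, standing loose behind the box. Origin at the centre of its underside. Not to be moved.
- usb_stick: Memory stick 57 x 18 x 8 mm, lying loose at the right (-y) of the box. Origin at the centre of its underside. Not to be moved.
- objective: White microscope objective, 26 mm across, 48 mm high, standing loose at the right (-y) of the box. Origin at the centre of its underside. Not to be moved.

How it is judged (in metres and radians):
On the way, in this order (a step that is already met when the one before it is completed fails the run):
1. the rocker is tipped right over (value of joint rocker above 0.25 rad), for 0.1 s.
2. the round button is fully in (value of joint round_button above 0.0045 m), for 0.1 s.
3. the bar key is held fully down for half a second (value of joint bar_key above 0.0045 m), for 0.5 s.
At the end, for the whole second after the job is handed in: The rocker is tipped over (above 0.25 of 0.32 rad), the round button is in (above 4.5 of 6 mm), the bar key and the square key are up (below 1 mm), and the beaker, filter cube, memory stick and objective are at rest within 20 mm of where they began (value of joint rocker above 0.25 rad and value of joint round_button above 0.0045 m and value of joint each of bar_key, square_key below 0.001 m and distance of each of beaker, filter_cube, usb_stick, objective from where it was at the start of the episode below 0.02 m and linear speed of each of beaker, filter_cube, usb_stick, objective below 0.02 m/s); the robot touches nothing.
It fails at once if the round button is pushed in before the rocker is tipped over (value of joint round_button above 0.003 m and value of joint rocker below 0.16 rad).
It fails at once if the bar key is pressed before the rocker is tipped over and the round button is in (value of joint bar_key above 0.003 m and (value of joint rocker below 0.16 rad or value of joint round_button below 0.003 m)).
It fails at once if the small square key is pressed (value of joint square_key above 0.002 m).
It fails at once if a thing standing round the box is shifted or lifted (distance of any of beaker, filter_cube, usb_stick, objective from where it was at the start of the episode above 0.02 m).
It also fails if it takes over 35 s, if anything falls off the work surface, if the arm or the gripper's body presses on something with over 40 N, if the wrist force passes 120 N, or if a joint passes its speed limit or range.

## Working session

There is one attempt and no reset: what is moved stays moved. The work goes in short steps, Python scripts to look and compute and a tool call to move; the robot and the scene stay as the last step left them, time stands still between calls to the robot, and variables do not carry over. Pictures are saved under pics/ and viewed, and the job is handed in when it is done.

Besides the shell and the picture viewer there is one more tool, called by a JSON object that holds its "name" and its "arguments", one argument or row to a line. move_arm: Moves the arm, as the interface text tells. Its arguments: {"type":"object","properties":{"motion":{"type":"array","items":{"type":"number"}}},"required":["motion"]}

```bash
mkdir -p pics
python3 - <<'E'
from station import r, imaging
import cv2
for n in("scene","top"):
    cv2.imwrite(f"pics/{n}0.png",imaging.capture(n)); p=imaging.camera_params(n); print(p)
s=r.sense();print(s)
E
```

```text
{'intrinsics': array([[475.22889051,   0.        , 320.80385769],
       [  0.        , 475.22889051, 195.42601997],
       [  0.        ,   0.        ,   1.        ]]), 'world_from_camera': array([[ 0.76269528, -0.36337976,  0.53502435,  0.11357666],
       [-0.64665348, -0.44332146,  0.62072971, -0.85169258],
       [ 0.01162716, -0.81940298, -0.57309997,  0.55771528],
       [ 0.        ,  0.        ,  0.        ,  1.        ]])}
{'intrinsics': array([[472.98313622,   0.        , 317.11954481],
       [  0.        , 472.98313622, 197.18294026],
       [  0.        ,   0.        ,   1.        ]]), 'world_from_camera': array([[-2.73940135e-02, -9.87707063e-01,  1.53897130e-01,
         4.11689227e-01],
       [-9.99624712e-01,  2.70579084e-02, -4.27847872e-03,
        -3.72875255e-01],
       [ 6.17491917e-05, -1.53956579e-01, -9.88077612e-01,
         8.98182779e-01],
       [ 0.00000000e+00,  0.00000000e+00,  0.00000000e+00,
         1.00000000e+00]])}
{'time_s': 0.1, 'joints': array([ 8.39143074e+01,  2.20854352e+01,  3.85787489e-01, -2.46743864e-02,
       -6.84127825e+01, -1.48170644e+01]), 'joint_velocities': array([0.00426508, 0.02244174, 0.16066667, 0.11372254, 0.14170515,
       0.121011  ]), 'effort': array([-5.81178792e-04, -3.91686881e+01,  1.87936538e+01,  4.23193932e+00,
        1.35223725e-02, -6.59121611e-05]), 'tcp_pos': array([0.22277682, 0.58334794, 0.22156793]), 'ee_rot': array([[ 9.34130660e-01, -3.56930724e-01, -6.06215086e-04],
       [-3.56931220e-01, -9.34128717e-01, -1.90873305e-03],
       [ 1.15002548e-04,  1.99938315e-03, -9.99997995e-01]]), 'wrist_force': array([-0.04357054, -0.15350143, -0.42187253]), 'moment': array([-0.05938146,  0.0088614 ,  0.00163342]), 'gripper_width': 1.0037513693605076}
```

View pics/scene0.png

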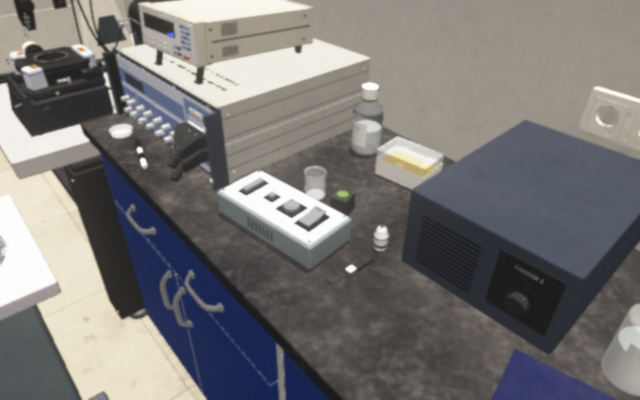

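View pics/top0.png

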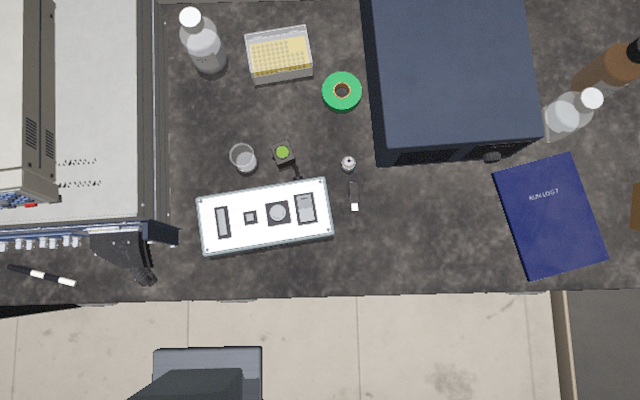

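The top view shows, left to right (+y to -y): the bar key at about (222,222), the square key at (250,218), the round button at (277,213) and the rocker at (306,208). A tall instrument stack is to the left of the box. Next I'll measure the box and the obstacles.

```bash
cat > h.py <<'E'
import numpy as np, cv2
from station import r, imaging
def ray(n,uv):
    p=imaging.camera_params(n);K=p["intrinsics"];T=p["world_from_camera"]
    d=T[:3,:3]@np.linalg.solve(K,[uv[0],uv[1],1]);return T[:3,3],d/np.linalg.norm(d)
def onz(n,uv,z):
    o,d=ray(n,uv);return o+d*(z-o[2])/d[2]
def proj(n,P):
    p=imaging.camera_params(n);T=p["world_from_camera"];c=T[:3,:3].T@(np.array(P)-T[:3,3]);q=p["intrinsics"]@c;return q[:2]/q[2]
def tri(a,b):
    o1,d1=ray("scene",a);o2,d2=ray("top",b)
    s=np.linalg.lstsq(np.c_[d1,-d2],o2-o1,rcond=None)[0]
    A=o1+s[0]*d1;B=o2+s[1]*d2;return (A+B)/2,np.linalg.norm(A-B)
E
python3 - <<'E'
from h import *
t=cv2.imread("pics/top0.png");s=cv2.imread("pics/scene0.png")
cv2.imwrite("pics/tc.png",cv2.resize(t[130:270,180:380],None,fx=4,fy=4,interpolation=cv2.INTER_CUBIC))
cv2.imwrite("pics/sc.png",cv2.resize(s[155:285,205:405],None,fx=4,fy=4,interpolation=cv2.INTER_CUBIC))
print(proj("top",[0,0,0]),proj("scene",[0,0,0.0]),proj("scene",[.22,.58,.22]))
m=(t.min(2)>225).astype(np.uint8);m[:,:180]=0;m[:160]=0;m[270:]=0
m=cv2.morphologyEx(m,cv2.MORPH_CLOSE,np.ones((3,3)))
c=max(cv2.findContours(m,0,2)[0],key=cv2.contourArea)
rc=cv2.minAreaRect(c);print(rc);P=[onz("top",q,.055) for q in cv2.boxPoints(rc)];print(np.round(P,4));print(np.mean(P,0))
# instruments
print("inst tri", [tri(a,b) for a,b in [((370,66),(150,0)),]])
E
```

```text
[109.23488308 516.32979111] [-67.72727299 268.25621476] [-33.19143843  29.95736671]
((263.3783874511719, 215.77027893066406), (53.59406661987305, 128.06680297851562), 80.53767395019531)
[[ 0.5441 -0.1578  0.055 ]
 [ 0.5765 -0.3866  0.055 ]
 [ 0.4801 -0.3995  0.055 ]
 [ 0.4489 -0.1746  0.055 ]]
[ 0.51240639 -0.27959695  0.055     ]
inst tri [(array([ 0.87014447, -0.11814189,  0.18015762]), np.float64(0.026466179692182366))]
```

View pics/tc.png

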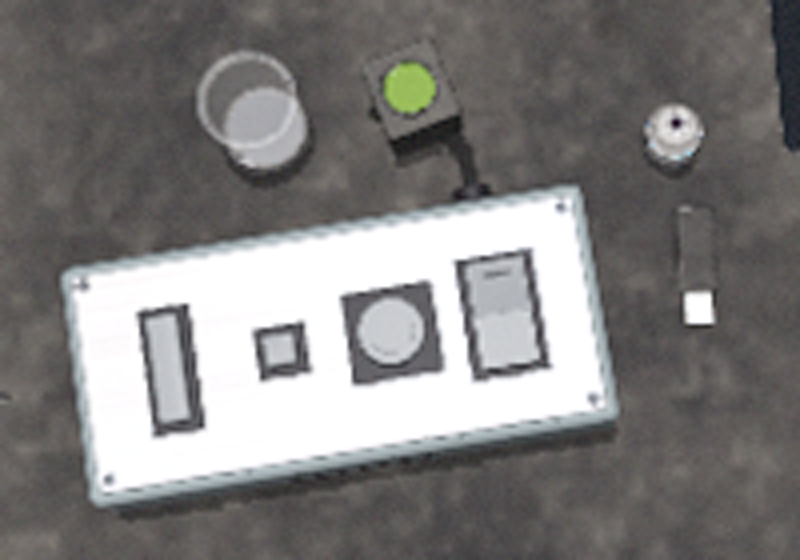

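View pics/sc.png

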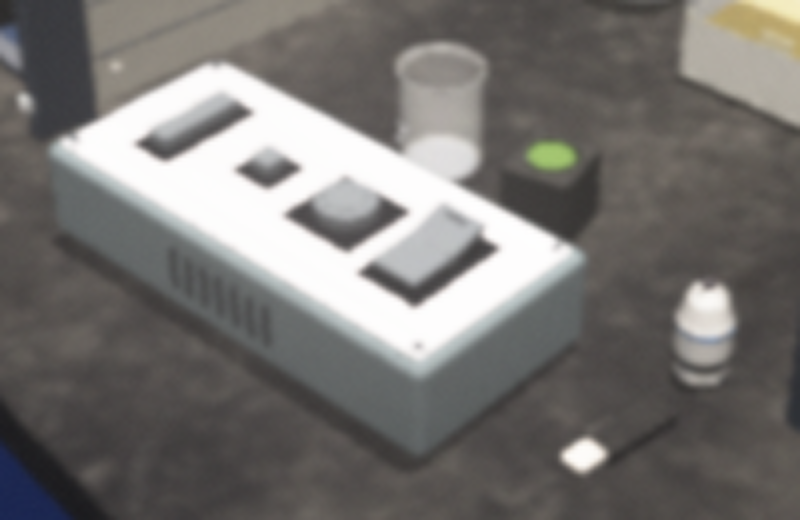

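Run:
```python
from h import *
t=cv2.imread("pics/top0.png");s=cv2.imread("pics/scene0.png")
cv2.imwrite("pics/t2.png",cv2.resize(t[0:300,0:200],None,fx=2,fy=2))
cv2.imwrite("pics/s2.png",cv2.resize(s[0:200,0:400],None,fx=2,fy=2))
def f(x,y,z): return onz("top",((x+.5)/4-.5+180,(y+.5)/4-.5+130),z)
for n,a in dict(bar=(172,370,.06),sq=(281,351,.062),rnd=(390,330,.065),rndframe=(391.5,332,.0575),rockframe=(503,314,.0575),c1=(64,270,.054),c2=(577,187,.054),c3=(618,412,.054),c4=(97,505,.054)).items(): print(n,np.round(f(*a),4))
```

```text
bar [ 0.502  -0.2072  0.06  ]
sq [ 0.5089 -0.256   0.062 ]
rnd [ 0.5166 -0.3048  0.065 ]
rndframe [ 0.5166 -0.3049  0.0575]
rockframe [ 0.5234 -0.3549  0.0575]
c1 [ 0.5493 -0.1572  0.054 ]
c2 [ 0.5811 -0.3899  0.054 ]
c3 [ 0.4783 -0.4051  0.054 ]
c4 [ 0.4434 -0.173   0.054 ]
```

View pics/t2.png

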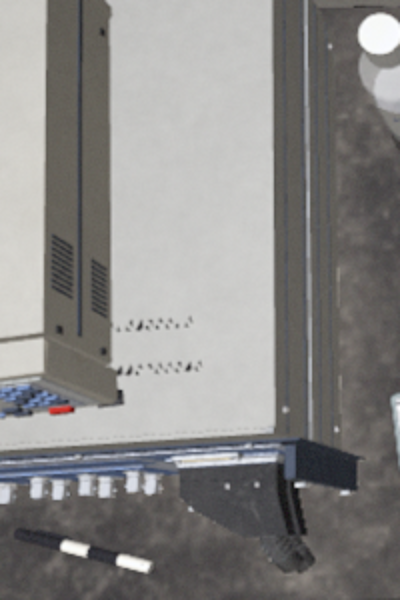

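View pics/s2.png

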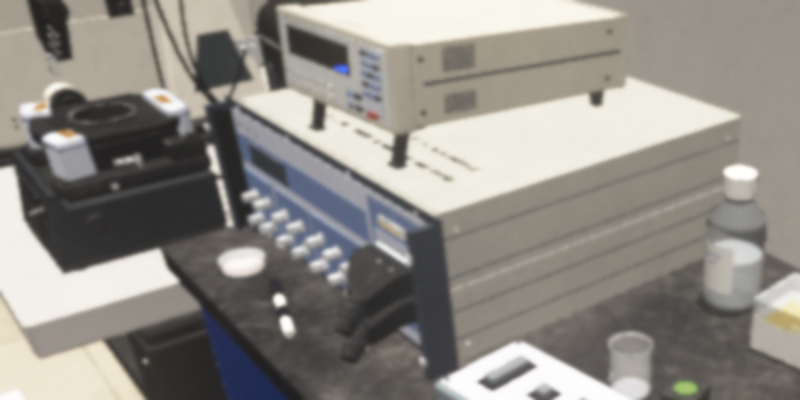

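Run:
```python
from h import *
print(tri((220,111),(147,238)))
print(tri((229,186),(178,243)))
print(tri((206,22),(22,167)))
print(tri((209,65),(57,201)))
print(tri((370,59),(137,0)))
print(onz("top",(150,284),.03),onz("top",(75,284),.02))
print(onz("top",(178,245),0), onz("top",(100,290),0))
```

```text
(array([ 0.47818325, -0.12713938,  0.19018083]), np.float64(0.025958172797669758))
(array([ 0.47989461, -0.12518084,  0.02524379]), np.float64(0.02489098799088899))
(array([0.55306739, 0.00114105, 0.30609737]), np.float64(0.0006007579541595283))
(array([ 0.52930649, -0.01123914,  0.23147579]), np.float64(0.021707616112233135))
(array([ 0.86939626, -0.10653671,  0.19242697]), np.float64(0.0422132265370006))
[ 0.39655311 -0.07058229  0.03      ] [0.40013214 0.06985435 0.02      ]
[ 0.46726351 -0.11113393  0.        ] [0.38756311 0.0327701  0.        ]
```

```bash
cat >> h.py <<'E'
from scipy.spatial.transform import Rotation as Ro
def units(p,yaw_y=-171.8,face=True):
    s=r.sense();R=s["ee_rot"];d=R.T@(np.array(p)-s["tcp_pos"])/.04
    a=np.radians(yaw_y);y=np.array([np.cos(a),np.sin(a),0]);z=np.array([0,0,-1.]);Rt=np.c_[np.cross(y,z),y,z]
    w=Ro.from_matrix(R.T@Rt).as_rotvec(degrees=True)/5
    print(np.round(d,3),np.round(w,3))
E
python3 - <<'E'
from h import *
units((.223,.583,.40));units((.42,.2,.40));
E
```

```text
[ 0.009  0.015 -4.461] [ 0.02  -0.013 12.178]
[ 8.027  7.201 -4.445] [ 0.02  -0.013 12.178]
```

{"name": "move_arm", "arguments": {
  "motion": [0,0,-4.5,0,0,0,1,0,0,-4.5,0,0,0,1,0,0,-4.5,0,0,0,1,0,0,-4.5,0,0,0,1,0,0,-4.5,0,0,0,1,0,0,-4.5,0,0,0,1,8,7.2,-4.5,0,0,4,1,8,7.2,-4.5,0,0,4,1,8,7.2,-4.5,0,0,4,1,8,7.2,-4.5,0,0,4,1,8,7.2,-4.5,0,0,4,1,8,7.2,-4.5,0,0,4,1,8,7.2,-4.5,0,0,4,1,8,7.2,-4.5,0,0,4,1,8,7.2,-4.5,0,0,4,1,8,7.2,-4.5,0,0,4,1,8,7.2,-4.5,0,0,4,1,8,7.2,-4.5,0,0,4,1,8,7.2,-4.5,0,0,4,1,8,7.2,-4.5,0,0,4,1]
}}

```text
time_s: 1.77
tcp_pos: [0.4186, 0.2008, 0.4013]
ee_rot: [[0.756, -0.655, -0.002], [-0.655, -0.756, -0.003], [0.0, 0.003, -1.0]]
wrist_force: [0.5, -0.3, -0.2]
gripper_width: 0.009
```

Run:
```python
from h import *
units((.541,-.352,.40));units((.541,-.352,.12));
```

```text
[11.361  8.444  0.061] [ 0.036 -0.015  8.181]
[11.36   8.42   7.061] [ 0.036 -0.015  8.181]
```

{"name": "move_arm", "arguments": {
  "motion": [11.36,8.44,0,0,0,8.2,1,11.36,8.44,0,0,0,8.2,1,11.36,8.44,0,0,0,8.2,1,11.36,8.44,0,0,0,8.2,1,11.36,8.44,0,0,0,8.2,1,11.36,8.44,0,0,0,8.2,1,11.36,8.44,0,0,0,8.2,1,11.36,8.44,0,0,0,8.2,1,11.36,8.44,0,0,0,8.2,1,11.36,8.44,0,0,0,8.2,1,11.36,8.44,0,0,0,8.2,1,11.36,8.44,0,0,0,8.2,1,11.36,8.44,0,0,0,8.2,1,11.36,8.44,0,0,0,8.2,1,11.36,8.44,0,0,0,8.2,1,11.36,8.44,0,0,0,8.2,1,11.36,8.44,0,0,0,8.2,1]
}}

```text
time_s: 3.18
tcp_pos: [0.5418, -0.3504, 0.4019]
ee_rot: [[0.143, -0.99, -0.003], [-0.99, -0.143, -0.002], [0.002, 0.003, -1.0]]
wrist_force: [0.8, -0.6, 0.2]
gripper_width: 0.005
```

Run:
```python
from h import *
units((.541,-.352,.40));units((.541,-.352,.11));
print(np.round(r.sense()["ee_rot"],3),r.sense()["joints"])
cv2.imwrite("pics/s3.png",imaging.capture("scene"))
```

```text
[0.036 0.024 0.047] [ 0.038 -0.017  0.001]
[0.025 0.    7.297] [ 0.038 -0.017  0.001]
[[ 0.143 -0.99  -0.003]
 [-0.99  -0.143 -0.002]
 [ 0.002  0.003 -1.   ]] [-18.4776032   21.20463577  24.0075356    0.1635253  -92.9330752
  26.6926262 ]
```

View pics/s3.png

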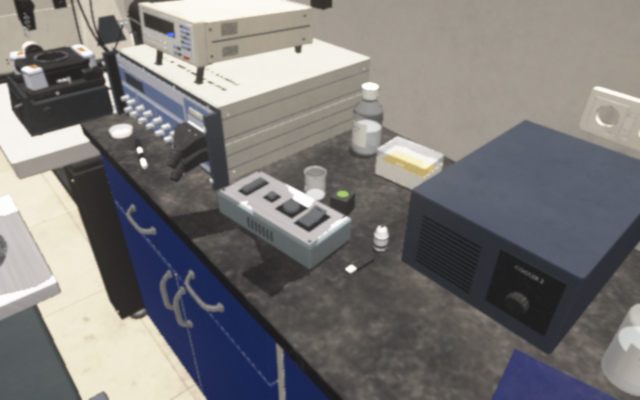

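Run:
```python
from h import *
cv2.imwrite("pics/t3.png",imaging.capture("top"))
```

```text
(no output)
```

View pics/t3.png

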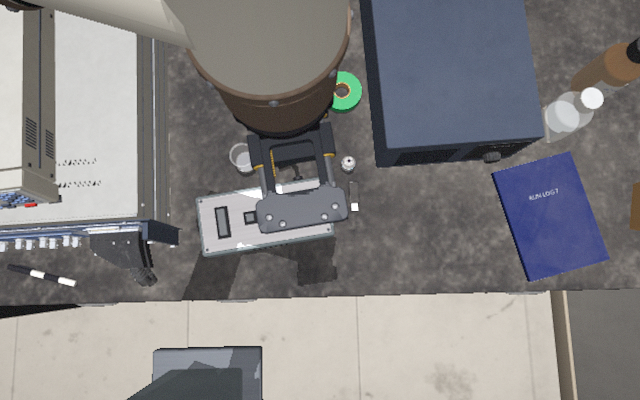

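{"name": "move_arm", "arguments": {
  "motion": [0.03,0.02,1,0,0,0,1,0.03,0.02,2,0,0,0,1,0.03,0.02,3,0,0,0,1,0.03,0.02,4,0,0,0,1,0.03,0.02,5,0,0,0,1,0.03,0.02,5,0,0,0,1,0.03,0.02,5,0,0,0,1]
}}

```text
time_s: 3.87
tcp_pos: [0.5401, -0.3507, 0.2026]
ee_rot: [[0.145, -0.989, -0.005], [-0.989, -0.145, -0.002], [0.002, 0.005, -1.0]]
wrist_force: [0.1, 0.2, 0.7]
gripper_width: 0.002
```

Run:
```python
from h import *
a=imaging.capture("scene");b=imaging.capture("top")
cv2.imwrite("pics/s4.png",a);cv2.imwrite("pics/t4.png",b)
```

```text
(no output)
```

View pics/s4.png

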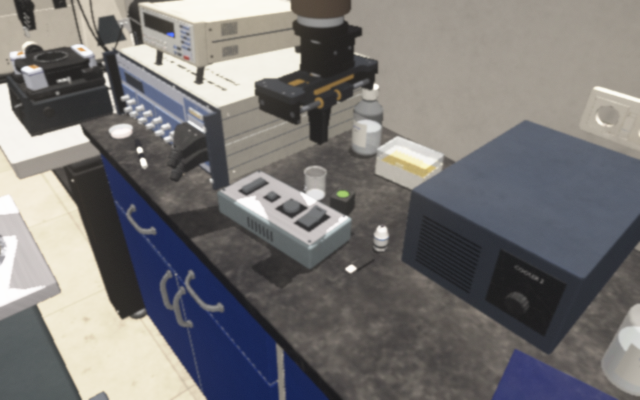

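View pics/t4.png

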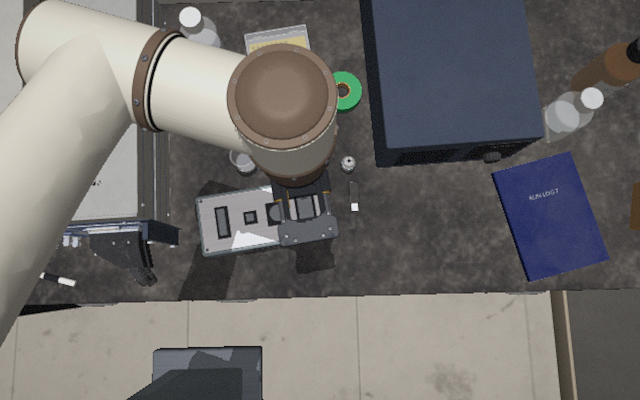

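The fingers are shut and above the rocker side of the box, with the finger tip at about (319,140) in the scene view. In the top view the wrist and forearm are offset to the left, over the stack. I need the wrist height.

Run:
```python
from h import *
for z in (.2,.27,.35,.4,.45,.5,.55,.6,.65): print(z,proj("scene",(.54,-.351,z)).round(),proj("top",(.54,-.351,z)).round(), 473*.05/(.898-z))
```

```text
0.2 [319. 142.] [300. 185.] 33.88252148997135
0.27 [320. 100.] [298. 175.] 37.65923566878981
0.35 [320.  46.] [296. 162.] 43.15693430656934
0.4 [321.   8.] [294. 151.] 47.48995983935743
0.45 [321. -33.] [291. 139.] 52.79017857142858
0.5 [321. -78.] [288. 123.] 59.42211055276382
0.55 [ 322. -129.] [284. 103.] 67.95977011494254
0.6 [ 323. -185.] [279.  76.] 79.36241610738254
0.65 [ 323. -247.] [272.  40.] 95.36290322580646
```

Run:
```python
from h import *
units((.541,-.352,.08));units((.541,-.352,.0625))
```

```text
[-0.036  0.049  3.175] [-0.036 -0.078  0.03 ]
[-0.039  0.05   3.613] [-0.036 -0.078  0.03 ]
```

{"name": "move_arm", "arguments": {
  "motion": [0,0.03,0.8,0,0,0,1,0,0.03,1.6,0,0,0,1,0,0.03,2.4,0,0,0,1,0,0.03,3.0,0,0,0,1,0,0.03,3.1,0,0,0,1,0,0.03,3.2,0,0,0,1,0,0.03,3.25,0,0,0,1,0,0.03,3.3,0,0,0,1,0,0.03,3.35,0,0,0,1,0,0.03,3.4,0,0,0,1,0,0.03,3.45,0,0,0,1,0,0.03,3.5,0,0,0,1,0,0.03,3.5,0,0,0,1]
}}

```text
time_s: 5.05
tcp_pos: [0.5427, -0.3536, 0.0675]
ee_rot: [[0.146, -0.989, 0.006], [-0.989, -0.146, -0.007], [0.008, -0.005, -1.0]]
wrist_force: [0.6, 0.9, 2.2]
gripper_width: 0.006
```

{"name": "move_arm", "arguments": {
  "motion": [0,0,0.05,0,0,0,1,0,0,0.1,0,0,0,1,0,0,0.15,0,0,0,1,0,0,0.2,0,0,0,1,0,0,0.2,0,0,0,1]
}}

```text
time_s: 5.47
tcp_pos: [0.5434, -0.3538, 0.0645]
ee_rot: [[0.147, -0.989, 0.007], [-0.989, -0.148, -0.009], [0.01, -0.005, -1.0]]
wrist_force: [-5.6, 6.9, 22.6]
gripper_width: 0.01
```

{"name": "move_arm", "arguments": {
  "motion": [0,0,-0.3,0,0,0,1,0,0,-0.8,0,0,0,1,0,0,-1.5,0,0,0,1,0,0,-2,0,0,0,1,0,0,-2,0,0,0,1]
}}

```text
time_s: 5.88
tcp_pos: [0.5448, -0.3543, 0.1493]
ee_rot: [[0.148, -0.989, 0.014], [-0.989, -0.148, -0.013], [0.015, -0.012, -1.0]]
wrist_force: [-0.3, -0.8, 0.7]
gripper_width: 0.005
```

Run:
```python
from h import *
a=imaging.capture("scene");b=imaging.capture("top")
A=cv2.resize(a[155:285,205:405],None,fx=4,fy=4,interpolation=2)
cv2.imwrite("pics/s5.png",A);cv2.imwrite("pics/t5.png",cv2.resize(b[130:270,180:380],None,fx=4,fy=4,interpolation=2))
units((.5166,-.3048,.08));units((.5166,-.3048,.16));print(r.sense()["tcp_pos"],r.sense()["wrist_force"])
```

```text
[-1.301  0.474  1.602] [-0.067 -0.11   0.051]
[-1.282  0.462 -0.398] [-0.067 -0.11   0.051]
[ 0.54253457 -0.35293888  0.14467268] [-0.82683025 -0.61938389 -0.58837745]
```

View pics/s5.png

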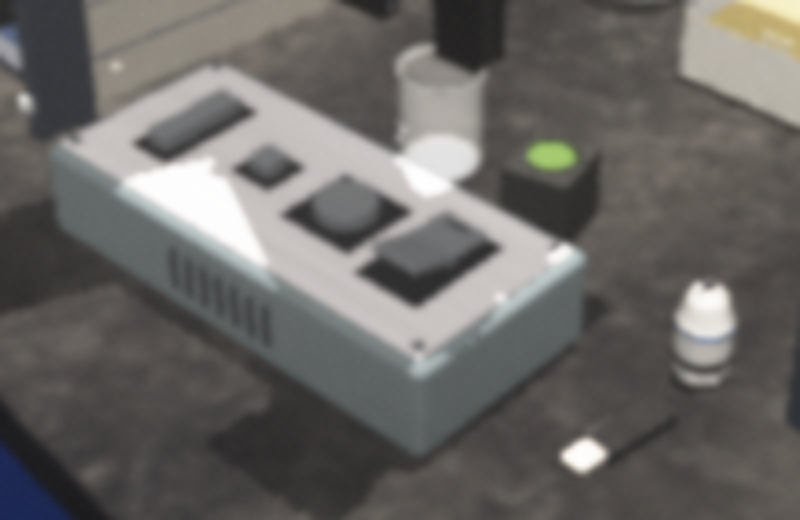

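View pics/t5.png

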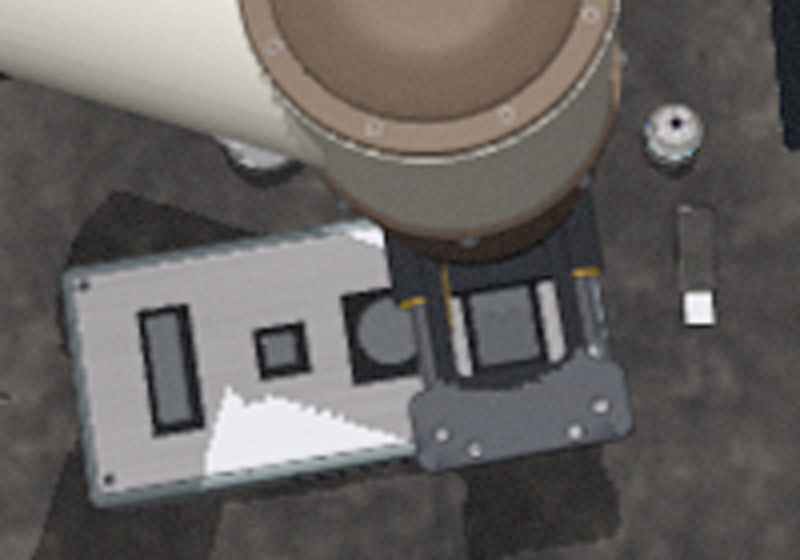

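{"name": "move_arm", "arguments": {
  "motion": [-0.6,0.24,0,0,0,0,1,-1.29,0.47,0,0,0,0,1,-1.29,0.47,0.3,0,0,0,1,-1.29,0.47,0.8,0,0,0,1,-1.29,0.47,1.4,0,0,0,1,-1.29,0.47,1.6,0,0,0,1,-1.29,0.47,1.75,0,0,0,1,-1.29,0.47,1.85,0,0,0,1,-1.29,0.47,1.95,0,0,0,1,-1.29,0.47,2.05,0,0,0,1,-1.29,0.47,2.15,0,0,0,1,-1.29,0.47,2.25,0,0,0,1,-1.29,0.47,2.25,0,0,0,1]
}}

```text
time_s: 7.07
tcp_pos: [0.5175, -0.3058, 0.0593]
ee_rot: [[0.149, -0.989, 0.008], [-0.989, -0.149, -0.011], [0.012, -0.007, -1.0]]
wrist_force: [-7.5, 6.2, 23.5]
gripper_width: 0.004
```

{"name": "move_arm", "arguments": {
  "motion": [0,0,0.02,0,0,0,1,0,0,-0.3,0,0,0,1,0,0,-0.8,0,0,0,1,0,0,-1.5,0,0,0,1,0,0,-2,0,0,0,1,0,0,-2,1,0,0,1,0,0,-2,2,0,0,1,0,0,-2,2,0,0,1]
}}

```text
time_s: 7.73
tcp_pos: [0.5149, -0.3049, 0.1403]
ee_rot: [[0.146, -0.972, 0.184], [-0.989, -0.146, 0.016], [0.011, -0.184, -0.983]]
wrist_force: [-1.2, 0.0, 0.4]
gripper_width: 0.006
```

Run:
```python
from h import *
a=imaging.capture("scene");b=imaging.capture("top")
cv2.imwrite("pics/s6.png",a)
cv2.imwrite("pics/s6c.png",cv2.resize(a[155:285,205:405],None,fx=4,fy=4,interpolation=2));cv2.imwrite("pics/t6.png",cv2.resize(b[130:270,180:380],None,fx=4,fy=4,interpolation=2))
s=r.sense();print(s["tcp_pos"],s["ee_rot"].round(3),s["joints"])
for z in(.14,.08,.065,.058): units((.515,-.205,z))
```

```text
[ 0.51652915 -0.30537466  0.13999236] [[ 0.148 -0.972  0.18 ]
 [-0.989 -0.148  0.014]
 [ 0.013 -0.18  -0.984]] [-17.24629845  19.93157294 -14.4095993   -5.35198793 -46.10633605
  29.22227135]
[-2.487 -0.334  0.029] [-2.077 -0.138  0.077]
[-2.506 -0.064  1.505] [-2.077 -0.138  0.077]
[-2.511  0.004  1.873] [-2.077 -0.138  0.077]
[-2.513  0.035  2.045] [-2.077 -0.138  0.077]
```

View pics/s6c.png

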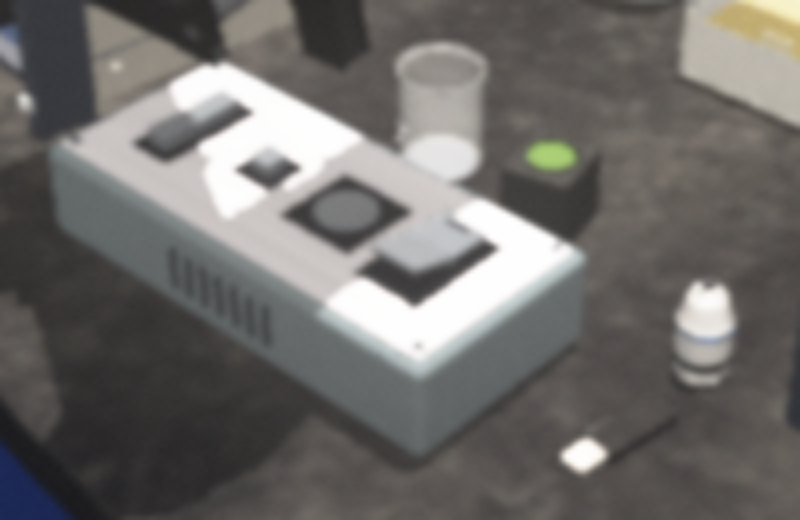

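View pics/s6.png

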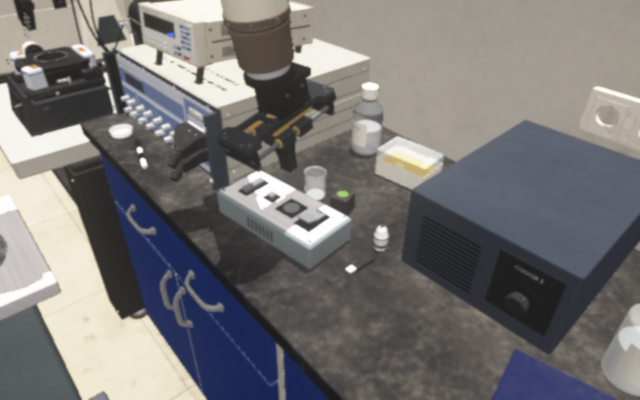

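View pics/t6.png

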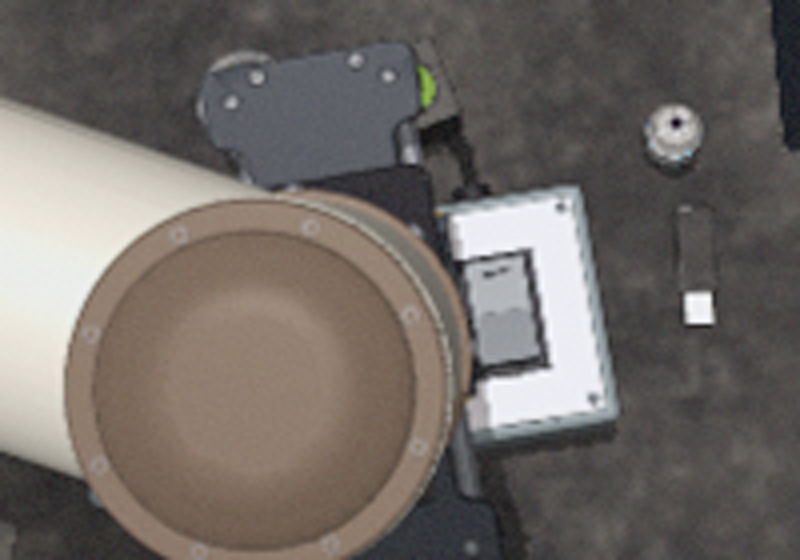

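{"name": "move_arm", "arguments": {
  "motion": [-0.8,-0.1,0,0,0,0,1,-1.6,-0.2,0,0,0,0,1,-2.49,-0.33,0.03,0,0,0,1,-2.49,-0.33,0.03,0,0,0,1,-2.5,-0.2,0.7,0,0,0,1,-2.5,-0.06,1.4,0,0,0,1,-2.5,-0.06,1.5,0,0,0,1,-2.51,-0.03,1.7,0,0,0,1,-2.51,-0.03,1.7,0,0,0,1]
}}

```text
time_s: 8.58
tcp_pos: [0.5154, -0.205, 0.0712]
ee_rot: [[0.149, -0.973, 0.178], [-0.989, -0.148, 0.014], [0.012, -0.178, -0.984]]
wrist_force: [-0.4, 0.2, 0.4]
gripper_width: 0.005
```

Run:
```python
from h import *
a=imaging.capture("scene")
cv2.imwrite("pics/s7.png",a[100:300,150:400].repeat(3,0).repeat(3,1))
s=r.sense();print(s["tcp_pos"],s["wrist_force"])
for z in(.065,.058,.054): units((.515,-.206,z))
```

```text
[ 0.5158116  -0.20516452  0.0721804 ] [ 0.07039636 -0.24291273  1.08738166]
[0.015 0.055 0.173] [-2.074 -0.143  0.082]
[0.013 0.087 0.345] [-2.074 -0.143  0.082]
[0.012 0.105 0.443] [-2.074 -0.143  0.082]
```

View pics/s7.png

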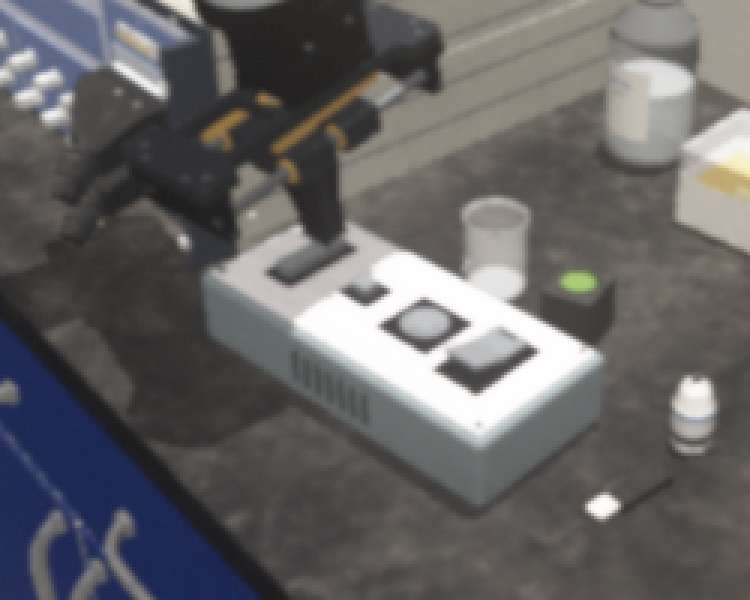

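The finger is over the bar key, touching nothing else, so I'll press down and hold.

{"name": "move_arm", "arguments": {
  "motion": [0,0.02,0.1,0,0,0,1,0,0.05,0.2,0,0,0,1,0,0.07,0.3,0,0,0,1,0,0.09,0.38,0,0,0,1,0,0.1,0.45,0,0,0,1,0,0.1,0.45,0,0,0,1]
}}

```text
time_s: 9.13
tcp_pos: [0.5173, -0.2059, 0.0595]
ee_rot: [[0.151, -0.971, 0.186], [-0.988, -0.151, 0.013], [0.016, -0.185, -0.983]]
wrist_force: [-9.7, 5.4, 31.0]
gripper_width: 0.009
```

{"name": "move_arm", "arguments": {
  "motion": [0,0,0.1,0,0,0,1,0,0,0.1,0,0,0,1,0,0,0.1,0,0,0,1,0,0,0.1,0,0,0,1,0,0,0.1,0,0,0,1,0,0,0.1,0,0,0,1,0,0,0.1,0,0,0,1,0,0,0.1,0,0,0,1,0,0,0.1,0,0,0,1,0,0,0.1,0,0,0,1]
}}

```text
time_s: 9.97
tcp_pos: [0.5175, -0.206, 0.0596]
ee_rot: [[0.152, -0.971, 0.186], [-0.988, -0.152, 0.012], [0.017, -0.186, -0.982]]
wrist_force: [-11.0, 4.8, 29.4]
gripper_width: 0.007
```

{"name": "move_arm", "arguments": {
  "motion": [0,0,-0.3,0,0,0,1,0,0,-0.8,0,0,0,1,0,0,-1.6,0,0,0,1,0,0,-2.4,0,0,0,1,0,0,-3.2,0,0,0,1,0,0,-4,0,0,0,1,0,0,-4,0,0,0,1,0,0,-4,0,0,0,1]
}}

```text
time_s: 10.63
tcp_pos: [0.4881, -0.2081, 0.2191]
ee_rot: [[0.152, -0.97, 0.191], [-0.988, -0.152, 0.012], [0.018, -0.191, -0.981]]
wrist_force: [-0.3, -0.7, -0.9]
gripper_width: 0.005
```

Run:
```python
from h import *
a=imaging.capture("scene")
cv2.imwrite("pics/s8.png",cv2.resize(a[155:285,205:405],None,fx=4,fy=4,interpolation=2))
s=r.sense();print(s["tcp_pos"],s["wrist_force"],s["joint_velocities"])
```

```text
[ 0.48717042 -0.20777962  0.2170264 ] [ 0.11315511 -0.02210126 -0.51671405] [ 0.05289453  1.992338   -1.66707307 -0.22661811  0.00875506 -0.00444304]
```

View pics/s8.png

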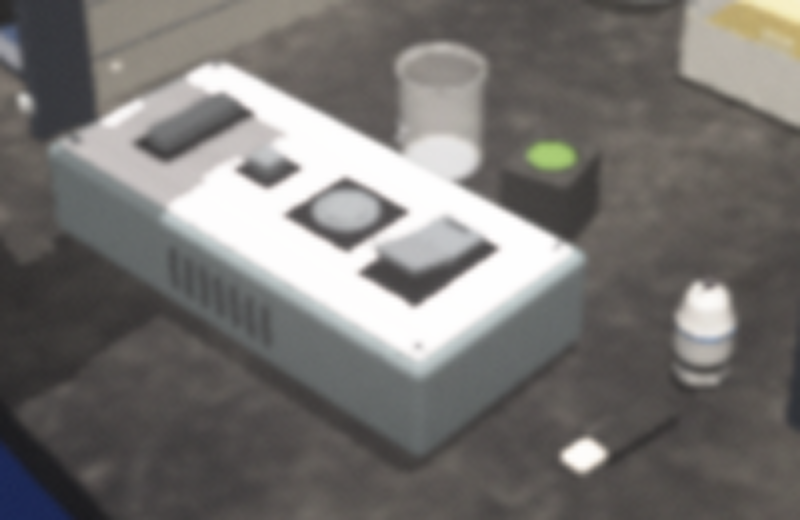

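The last picture shows the rocker tipped at about (430,245), the round button in at (345,210) and the bar key back up at (195,125). The four loose objects are where they started and the arm is clear, so I'm handing in.

```bash
python3 -c "
from station import r
print(r.finish_job())"
```

```text
the job is handed in; nothing more can be done
None
```

I started the control box in the required order and handed the job in about 11 s into the 35 s allowed. `finish_job` gives no verdict, so the result rests on my own checks below.

1. **Rocker:** I pressed its far end until it stopped at z = 64.5 mm with about 23 N. The first press reached only 67.5 mm, so I pushed further before lifting. The pictures afterwards show the near half raised.
2. **Round button:** I pushed it in until it stopped at z = 59.3 mm with about 23 N. The later pictures show it still in.
3. **Bar key:** I held it down for about 1 s at about 30 N, then let it go. I tilted the gripper back 10° for this press, so the wrist stayed clear of the instrument stack.

The last picture shows:
- **Controls:** the rocker is tipped over, the round button is in, and the bar key is back up. The square key looks unpressed.
- **Loose things:** the beaker, filter cube, memory stick and objective look unmoved. I judged this by eye and did not measure it.
- **Arm:** it was about 15 cm above the box, with under 1 N at the wrist.

Nothing failed in these checks. The one disagreement was in my measurements of the instrument stack, where the two camera views differed by up to 40 mm. I kept extra clearance there because of that.

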